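Set the air throttle two turns off its stop

ROBOT

A 6-joint arm with a two-finger parallel gripper is mounted at the origin on a cart in front of the work surface, level with it; the furniture and walls round the work are solid. World frame = base frame: x ahead of the robot, y to its left, z up, the work surface at z = 0. Lengths are in mm, angles in rad, forces in N, time in s.
With the tool pointing down it reaches from about 275 to 825 mm from the base axis. Payload 4.9 kg.
Tool frame: the origin (TCP) lies at the very end of the fingers, on their centre line; the grasp point (between the pads) lies 19 mm behind it; z points along the fingers, y is the line along which they close (so a half turn about z gives the same grasp; the last joint's range is limited). The gripper opens to 85 mm and grips with 20 to 120 N. Pads are 22 mm wide; open, the fingers measure 114 mm over their backs; the gripper's body (76 mm by 85 mm) begins 54 mm behind the grasp point. The pads swing forward as they close: fully open they stand 13 mm farther back than shut.
Start: joints at [1.013, 0.326, -0.193, 1.052, 0, 1.437], TCP at [226.172, 501.363, 231.281] pointing down, gripper open.
Joint ranges: [-2.65, 2.65], [-0.97, 1.79], [-1.3, 1.35], [-1.93, 2.1], [-1.47, 1.37], [-3.14, 3.14]. Speed limits (rad/s): [2.57, 2.57, 3.14, 3.14, 3.14, 3.14].

INTERFACE

Orientations are given as [roll, pitch, yaw] about the fixed x, y, z axes, in that order (R = Rz(yaw) Ry(pitch) Rx(roll)).
In Python, from bench import bot, solve_ik, imaging gives the robot as it stands. Calls block until the motion is done:
- bot.move_ptp(position, orientation): joint-space move of the TCP to a pose.
- bot.movel(position, rot=None, max_speed=150, threshold=None): straight line of the TCP; rot=None keeps the orientation; max_speed is the mean speed in mm/s. With threshold (N) it stops when the force on the tool has changed by that much, and returns True; else False.
- bot.move_j(angles): joint-space move.
- bot.grip(opening, effort=None): opening from 0.0 (shut) to 1.0 (fully open); effort is the grip in N (None keeps the last); returns when the fingers have stopped.
- bot.dwell(seconds).
- solve_ik(position, orientation): joint angles nearest the present ones, or None.
- bot.get_state(): the state.
- imaging.capture(name): name is "scene" or "top"; returns the picture (480x640x3 uint8, blue, green, red); there is no depth.
- imaging.camera_model(name): a dict with "K" (3x3 intrinsics, pixels), "position" and "rotation" of the camera in the world. Camera axes: x right, y up, looking along -z (the intrinsics and any distortion apply to the point x, -y, -z); pixel columns grow to the right and rows downward; lengths in mm; the calibration is good to about 2 mm. A picture is of the moment at which its call begins. camera_model takes no time and is no camera call.
A pose or a line that the arm cannot do raises bot.IKError and nothing moves.
- bot.sign_off(): hands the job in; it is judged then, once.
The state is a dict: "t": time; "qpos": joint angles; "joint_velocities": joint speeds; "effort": joint torques, N m; "tcp_pos": TCP position; "orientation": TCP orientation; "contact_force": force on the tool from outside, world axes, zero at the start; "wrist_torque": the same for the moment, N m; "opening": opening from 0.0 (shut) to 1.0 (fully open); "gripper_force": force on a finger pad.
Only numpy, scipy, OpenCV 4.12 (cv2) and the standard library are available. Lean on these libraries where they do the work, as an engineer would, in place of code of your own. Each camera call takes 0.05 s, during which the arm holds its last target. There are 200 camera calls.

TASK

On the air unit, throw the selector lever into the notch marked by the tall stud. Then close the throttle handwheel (clockwise seen from above) until it is against its stop, and back it off by exactly two full turns. Finish while still gripping the wheel's crank handle, with the lever left in its notch and the loose things round the unit left where they are.

Things in the scene. Friction and masses are not known exactly. Their poses are not given: they have to be found in the camera images.
- air_unit: The air unit: aluminium manifold block 120 x 300 mm and 30 mm high, fixed to the bench. Origin under the block on the bench; x points to its far side (push-in fittings there), y to the lever end (its left), z up. The round steel index plate (196 mm diameter, top 36 mm above the bench) with the selector lever is at its +y end, the brass throttle valve with the handwheel at its -y end.
- lever_axis (a point): On the lever's upright pivot axis, at the top of the index plate (36 mm above the bench); at x 0, y +80 mm on the unit.
- selector (a joint): Angle of the selector lever (rad): 0 to 2.3, grows counterclockwise seen from above; at 0 the lever points 5 degrees (0.087 rad) counterclockwise of the unit's x axis. It starts between 0 and 0.3, outside the notches. The three notches are at 0.960, 1.484 and 2.007 rad, each between two raised radial ribs on the plate; a sprung ball under the lever drops into them: it takes about 3 to 6 N at the knob to ride over a rib, and between notches the lever stays where it is left.
- lever_knob (a point): Centre of the lever's upright black cylindrical knob: 22 mm diameter, 44 mm tall, its centre 85 mm above the bench and 90 mm from the lever's pivot axis; the knob stands on the lever arm, whose top is 62 mm above the bench. It revolves freely on its own pin.
- lever_pointer (a point): Point of the lever 85 mm from its pivot axis, at plate height; it lies over the mark of a notch when the lever is in that notch.
- mark_stud: Tall round stud with a collar (collar 18 mm diameter, stud 10 mm diameter, 14 mm high) on the index plate, 85 mm from the lever's pivot axis, outside the wanted notch. Which of the three notches it marks varies; the other two have only a small flat screw head (8 mm diameter, 2 mm high). Origin: centre of its foot on the plate. Fixed, the lever arm passes over it.
- valve_axis (a point): On the handwheel's upright axis, 68 mm above the bench (underside of the wheel); at x 0, y -100 mm on the unit.
- throttle (a joint): Angle of the handwheel (rad): 0 is closed against the stop, grows as it opens, counterclockwise seen from above; counts whole turns, so two turns open is 12.566. At 0 (and at every whole turn) the crank handle lies toward the unit's -x, the near side. It starts between 4.0 and 7.5 rad (about 0.6 to 1.2 turns open). It turns against about 0.06 N m of steady friction and stays where it is left. The wheel does not rise.
- crank_grip: The upright crank handle of the handwheel: black, 20 to 22 mm diameter, 44 mm tall, revolving freely on its own pin, 47 mm from the wheel's axis. Origin: its centre, 108 mm above the bench; z along the handle. The wheel's rim (112 mm over all) tops out 82 mm above the bench.
- solder_reel: Bystander: solder reel with green flanges, 62 mm diameter, 48 mm high, on the near side of the unit. Leave alone.
- screwdriver: Bystander: red-handled screwdriver 151 mm long lying on the near side. Leave alone.
- relay_board: Bystander: small relay board 45 x 70 x 22 mm, to the right of the unit. Leave alone.
- white_carton: Bystander: white carton 50 x 85 x 42 mm behind the unit. Leave alone.
- red_box: Bystander: red box 55 x 85 x 45 mm behind the unit. Leave alone.
- heat_sink: Bystander: finned heat sink 45 x 60 x 28 mm on the near right side. Leave alone.

How it is judged (in metres and radians):
On the way, in this order (a step that is already met when the one before it is completed fails the run):
1. the lever is in the notch at the tall stud (horizontal distance between lever_pointer and mark_stud below 0.008 m), for 0.2 s.
2. the throttle wheel is closed against its stop (value of joint throttle below 0.1 rad), for 0.2 s.
At the end, for the whole second after the job is handed in: The program ends holding: the wheel stands still two turns open (12.566 rad, within 0.3 rad), the fingers grip the crank handle with more than 2 N and the grasp point within 35 mm of its centre, and the lever is in the notch at the tall stud (lever_pointer within 8 mm of the stud, seen from above) (horizontal distance between lever_pointer and mark_stud below 0.008 m and value of joint throttle between 12.266 and 12.866 rad and velocity of joint throttle between -0.1 and 0.1 rad/s and contact force between the fingers and crank_grip above 2 N and distance between the grasp point and crank_grip below 0.035 m); the arm keeps its last pose, push and grip.
It fails at once if a loose thing beside the unit is shifted by more than 30 mm (distance of any of solder_reel, screwdriver, relay_board, white_carton, red_box, heat_sink from where it was at the start of the episode above 0.03 m).
It also fails if it takes over 72 s, if anything falls off the work surface, if the arm or the gripper's body presses on something with over 40 N, if the wrist force passes 120 N, or if a joint passes its speed limit or range.

## Working session

There is one attempt and no reset: what is moved stays moved. The work goes in short steps, each a Python script; the robot and the scene stay as the last script left them, time stands still between calls to the robot, and variables do not carry over. Pictures are saved under pics/ and viewed, at most 10 in all, crops included, and the job is handed in when it is done.

```bash
ls; mkdir -p pics; python3 - <<'E'
from bench import bot, imaging
import cv2
for n in("scene","top"):
    cv2.imwrite(f"pics/{n}0.png",imaging.capture(n)); m=imaging.camera_model(n); print(n,m)
print(bot.get_state())
E
```

```text
pics
scene {'K': array([[615.23528974,   0.        , 319.95991569],
       [  0.        , 615.23528974, 251.17783902],
       [  0.        ,   0.        ,   1.        ]]), 'position': array([-273.95340136, -669.82399615,  650.55942871]), 'rotation': array([ 1.08656850e+00, -7.68375202e-04, -8.99296908e-01])}
top {'K': array([[483.11624391,   0.        , 321.24303   ],
       [  0.        , 483.11624391, 238.98294835],
       [  0.        ,   0.        ,   1.        ]]), 'position': array([379.79664767,   8.88570602, 953.1559101 ]), 'rotation': array([ 1.72910065e-01, -1.54634992e-03, -1.54956932e+00])}
{'t': 0.1, 'qpos': array([ 1.01278279e+00,  3.26886341e-01, -1.93484877e-01,  1.05200586e+00,
        9.82827481e-06,  1.43660173e+00]), 'joint_velocities': array([-0.00062353, -0.00167293,  0.00184333, -0.00025817,  0.0009175 ,
        0.00031007]), 'effort': array([ 5.33117691e-04, -4.44238043e+01,  2.63039553e+01,  7.85608194e-03,
       -1.13576739e-04, -8.12563201e-06]), 'tcp_pos': array([225.88827072, 500.89687095, 230.57073807]), 'orientation': array([-3.14002743e+00, -2.21231959e-04,  2.71777353e+00]), 'contact_force': array([ 0.37880225, -0.01042826,  0.18688762]), 'wrist_torque': array([-0.05338639, -0.02234966, -0.00399466]), 'gripper_force': 0.0, 'opening': 1.0017543944918568}
```

View pics/top0.png

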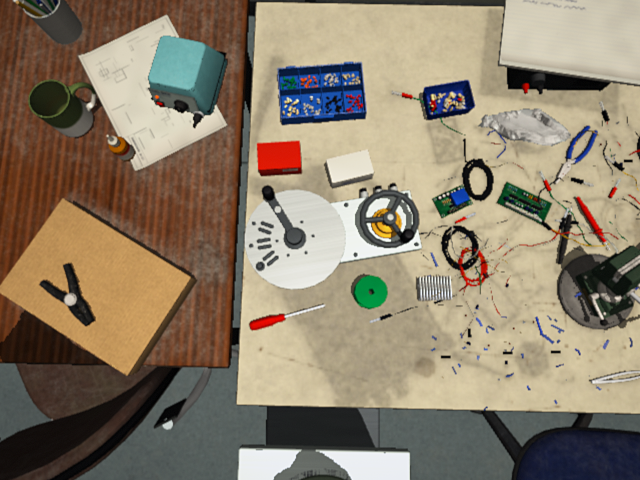

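View pics/scene0.png

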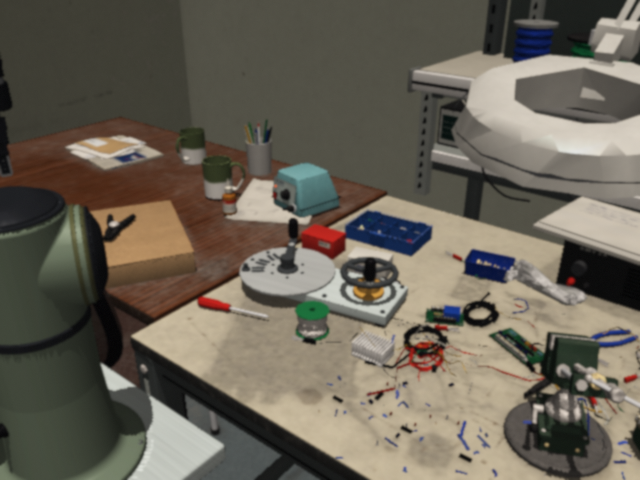

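The top view shows the plate centred near (295,238) with the knob near (268,190), and the wheel near (388,218) with the crank near (408,237). I'll zoom in on the plate marks.

```bash
cat > h.py <<'E'
import numpy as np, cv2
from scipy.spatial.transform import Rotation as R
from bench import bot, solve_ik, imaging
def cam(n):
    m=imaging.camera_model(n); return m["K"],np.array(m["position"]),R.from_euler("xyz",m["rotation"]).as_matrix()
def cast(n,uv,z):
    K,p,M=cam(n); d=np.linalg.inv(K)@[uv[0],uv[1],1]; d=M@[d[0],-d[1],-d[2]]
    return p+d*(z-p[2])/d[2]
def proj(n,P):
    K,p,M=cam(n); c=M.T@(np.array(P)-p); q=K@[c[0],-c[1],-c[2]]; return q[:2]/q[2]
E
python3 - <<'E'
from h import *
im=cv2.imread("pics/top0.png")
cv2.imwrite("pics/crop1.png",cv2.resize(im[175:300,240:440],None,fx=4,fy=4,interpolation=cv2.INTER_CUBIC))
for nm,uv,z in[("plate c",(295,238),36),("knob top",(268,190),107),("crank top",(408,237),130),("wheel",(387,218),82),("base",(325,465),0)]: print(nm,cast("top",uv,z).round(1))
E
```

```text
plate c [540.8  61.5  36. ]
knob top [615.5 109.  107. ]
crank top [ 530.3 -139.4  130. ]
wheel [ 573.8 -109.7   82. ]
base [121.7  -5.    0. ]
```

View pics/crop1.png

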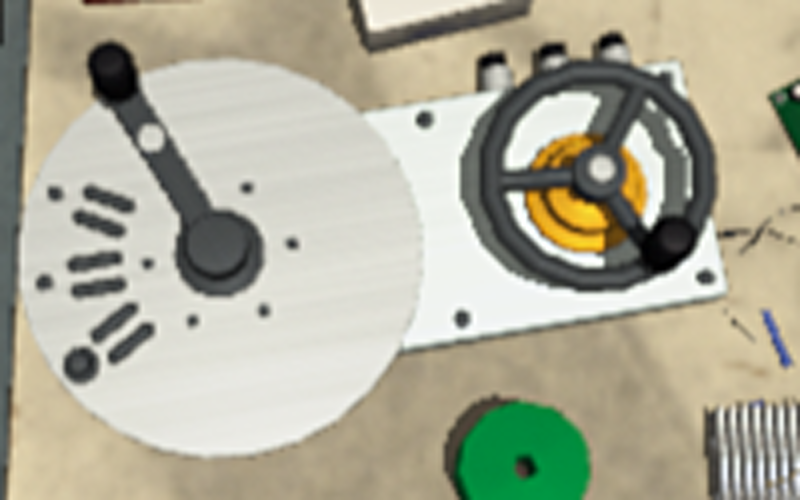

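The stud (round collar) is at crop (82,364), i.e. full pixel about (260,265), so it marks the third notch (2.007 rad). The other notches have small screws at crop (55,193) and (45,283). Next I'll get precise measurements.

```bash
python3 - <<'E'
from h import *
im=cv2.imread("pics/top0.png"); s=6; ox,oy=235,170
c=cv2.resize(im[oy:305,ox:440],None,fx=s,fy=s,interpolation=cv2.INTER_CUBIC)
f=lambda p:((p[0]+.5)/s-.5+ox,(p[1]+.5)/s-.5+oy)
g=cv2.cvtColor(c,cv2.COLOR_BGR2GRAY); hsv=cv2.cvtColor(c,cv2.COLOR_BGR2HSV)
# plate edge: grey low-saturation bright; contour in the left part, fit circle on plane z=36
m=((hsv[...,1]<28)&(g>150)).astype(np.uint8)
m=cv2.morphologyEx(m,cv2.MORPH_OPEN,np.ones((5,5)))
k=max(cv2.findContours(m,cv2.RETR_EXTERNAL,cv2.CHAIN_APPROX_NONE)[0],key=cv2.contourArea)[:,0]
P=np.array([cast("top",f(p),36)[:2] for p in k[::4]])
from scipy.optimize import least_squares
r=least_squares(lambda x:np.hypot(*(P-x).T)-98,[540,61],loss="soft_l1",f_scale=1.)
print("plate",r.x,"inliers",(abs(r.fun)<2).sum(),len(P))
ax=r.x
d=(g<110).astype(np.uint8)
for i,(st,ce) in enumerate(zip(*cv2.connectedComponentsWithStats(d)[2:])):
    u=f(ce); w=cast("top",u,38)
    if st[4]<6000 and st[4]>60: print(np.round(u,1),(st[2:]/[s,s,s*s]).round(1),w[:2].round(1),"r %.1f ang %.1f"%(np.hypot(*(w[:2]-ax)),np.degrees(np.arctan2(*(w[:2]-ax)[::-1]))))
# brass/hub
h=((hsv[...,1]<60)&(g>110)).astype(np.uint8)
for st,ce in zip(*cv2.connectedComponentsWithStats(h)[2:]):
    u=f(ce)
    if 60<st[4]<4000: print("bright",np.round(u,1),st[4]/36,cast("top",u,85).round(1))
# rim outer outline, knobs
for nm,uv,z in[("stud top",(82,364),50),("knob top",(110,66),107),("crank top",(672,240),130),("hub",(601,168),86)]:
    u=((uv[0]+.5)/4-.5+240,(uv[1]+.5)/4-.5+175); w=cast("top",u,z); print(nm,w.round(1),"r %.1f ang %.1f"%(np.hypot(*(w[:2]-ax)),np.degrees(np.arctan2(*(w[:2]-ax)[::-1]))))
a=cv2.resize(cv2.imread("pics/scene0.png")[205:330,230:420],None,fx=4,fy=4,interpolation=cv2.INTER_CUBIC); cv2.imwrite("pics/crop2.png",a)
E
```

```text
plate [542.22316203   8.60209343] inliers 31 881
[361.5 191.2] [ 7.7 10.  35.4] [636.2 -65.9] r 119.9 ang -38.4
[436.8 202.9] [ 7.8 19.3 76.1] [ 615.8 -212.8] r 233.3 ang -71.6
[345.5 204.4] [3.5 3.5 9.3] [608.9 -35. ] r 79.7 ang -33.2
[301.2 221.5] [2.3 2.  3.6] [573.1  50.3] r 51.9 ang 53.5
[266.8 224.4] [12.5  6.3 38.6] [566.  116.8] r 110.7 ang 77.6
[253.2 223. ] [3.2 3.  7.9] [568.3 143. ] r 136.9 ang 79.0
[264.2 230.5] [12.7  6.3 38.4] [553.8 121.2] r 113.2 ang 84.1
[428.6 233.7] [3.5 4.3 5.6] [ 554.5 -195.9] r 204.8 ang -86.6
[421.5 233. ] [5.  1.8 6.7] [ 555.4 -182. ] r 191.1 ang -86.0
[312.6 235.5] [2.5 2.  3.8] [546.   27.7] r 19.5 ang 78.7
[263.1 239.9] [13.3  4.7 38.9] [535.4 122.6] r 114.2 ang 93.4
[276.4 240.5] [2.2 2.  3.3] [534.9  96.9] r 88.6 ang 94.8
[415.8 243.9] [4.  3.  8.7] [ 534.  -170.9] r 179.7 ang -92.6
[250.5 245.1] [3.7 3.2 9.1] [524.7 146.2] r 138.7 ang 97.3
[264.1 246.5] [13.3  4.5 38.2] [522.7 120.1] r 113.2 ang 99.9
[268.  255.1] [11.3  9.5 39.4] [506.1 112. ] r 109.6 ang 109.3
[305.5 252.3] [2.  2.2 3.4] [513.2  40.5] r 43.1 ang 132.3
[355.  254.2] [2
[... 7835 characters left out ...]
421.3 -24.5  85. ]
bright [390.  297.1] 2.6944444444444446 [ 428.6 -114.3   85. ]
bright [410.1 302. ] 38.05555555555556 [ 420.7 -150.2   85. ]
bright [389.9 301.8] 17.333333333333332 [ 420.3 -114.    85. ]
bright [271. 303.] 8.916666666666666 [413.6  97.8  85. ]
bright [417.1 302.6] 3.4444444444444446 [ 419.9 -162.6   85. ]
bright [399.3 303.1] 2.0833333333333335 [ 418.4 -130.9   85. ]
bright [323.2 303.8] 7.166666666666667 [414.2   4.8  85. ]
bright [421.1 303.8] 1.9166666666666667 [ 417.9 -169.7   85. ]
stud top [484.2 124.6  50. ] r 129.7 ang 116.6
knob top [613.3 110.5 107. ] r 124.2 ang 55.1
crank top [ 534.4 -138.8  130. ] r 147.6 ang -93.0
hub [ 575.6 -114.4   86. ] r 127.5 ang -74.8
```

View pics/crop2.png

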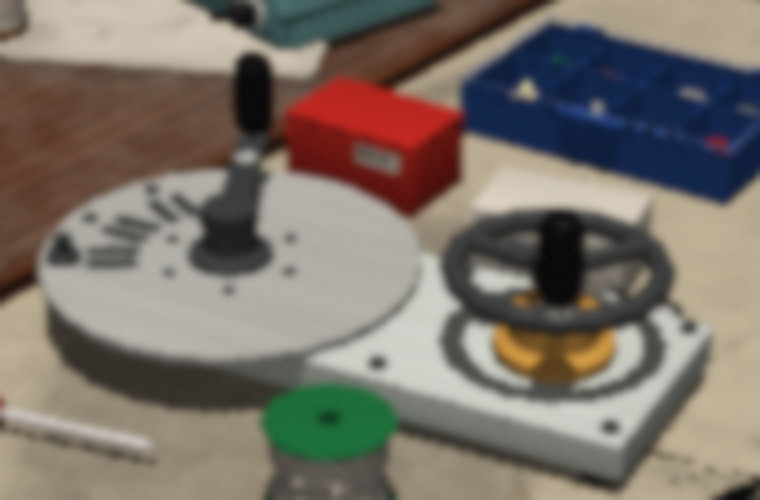

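Measured so far:

| Item | Position (mm) or angle | Check |
|---|---|---|
| Pivot | (540.4, 62.4), from the bolt-hole ring | screws at r 85.3, stud at about 84.3 (given 85) |
| Unit yaw | about 10.9° | from screw directions |
| Wheel axis | (574.5, −114.4) | 180.3 from pivot (given 180) |
| Knob | 33.4°, lever about 0.3 rad | r 87 (given 90) |
| Crank | 211.4°, throttle about 6.64 rad | r 46.9 (given 47) |

I'll throw the lever now.

```bash
cat >> h.py <<'E'
PIV=np.array([540.4,62.4]); YAW=10.9; VAL=np.array([574.5,-114.4])
def on(c,r,deg,z): a=np.radians(deg); return [c[0]+r*np.cos(a),c[1]+r*np.sin(a),z]
def rot(deg): return [np.pi,0,np.radians(deg)]
def show(tag):
    s=bot.get_state(); print(tag,"t%.2f"%s["t"],np.round(s["tcp_pos"],1),"F",np.round(s["contact_force"],1),"op %.2f gf %.1f"%(s["opening"],s["gripper_force"])); return s
E
python3 - <<'E'
from h import *
r=rot(-139)
bot.grip(0.6,30)
bot.move_ptp(on(PIV,90,33.4,170),r); show("above")
hit=bot.movel(on(PIV,90,33.4,76),threshold=15); show(f"down {hit}")
bot.grip(0.0,30); show("grip")
for a in np.linspace(33.4,130.9,12)[1:]:
    bot.movel(on(PIV,90,a,76),max_speed=120); show("%.0f"%a)
bot.dwell(.3); show("end")
bot.grip(0.6); show("open")
bot.movel(on(PIV,90,130.9,180)); s=show("up")
bot.move_ptp(on(VAL,47,211.4,190),rot(-90)); show("over crank")
cv2.imwrite("pics/top1.png",imaging.capture("top")); cv2.imwrite("pics/scene1.png",imaging.capture("scene"))
im=cv2.imread("pics/top1.png"); b=cv2.imread("pics/scene1.png")
cv2.imwrite("pics/crop3.png",np.hstack([cv2.resize(im[170:310,235:445],(400,267)),cv2.resize(b[190:330,230:440],(400,267))]))
E
```

```text
above t2.53 [615.3 112.7 170.1] F [-0.1  0.3  0.4] op 0.60 gf 0.0
down False t3.31 [616.2 112.3  76.8] F [-0.6  0.4  0.2] op 0.60 gf 0.0
grip t3.68 [616.5 112.1  77.3] F [-0.7  0.   5.3] op 0.25 gf 30.4
42 t3.95 [607.4 124.1  77.2] F [0.3 0.7 6.8] op 0.24 gf 30.6
51 t4.22 [597.  133.9  77.2] F [0.3 1.9 6.7] op 0.24 gf 30.6
60 t4.48 [586.1 141.4  77.2] F [1.4 1.3 6.7] op 0.24 gf 30.6
69 t4.75 [571.2 148.5  77.1] F [-3.8  3.9 11.5] op 0.24 gf 31.5
78 t5.02 [558.2 152.1  77.1] F [-3.2  3.1 12.1] op 0.24 gf 31.7
87 t5.28 [545.1 153.8  77.1] F [-0.8  2.3  9.4] op 0.24 gf 31.5
95 t5.55 [530.2 153.3  77.1] F [-4.5  2.8 13.5] op 0.24 gf 31.9
104 t5.82 [517.1 150.9  77.1] F [-2.1  3.4 11.1] op 0.24 gf 31.7
113 t6.08 [504.  146.3  77.1] F [-1.3  2.5 11.7] op 0.24 gf 31.7
122 t6.35 [491.4 139.5  77.1] F [-3.6  1.5 13.7] op 0.23 gf 31.9
131 t6.62 [480.9 131.5  77. ] F [-1.9  3.2 12.8] op 0.24 gf 31.8
end t6.92 [481.  131.6  77. ] F [-2.3  2.9 12.7] op 0.24 gf 31.9
open t7.32 [480.7 130.4  75.5] F [-0.5 -0.7  0.3] op 0.61 gf 0.0
up t8.16 [480.9 130.3 179.3] F [-0.5 -0.5  0.6] op 0.60 gf 0.0
over crank t9.39 [ 534.  -138.2  189.3] F [ 0.1 -0.3  0. ] op 0.60 gf 0.0
```

View pics/crop3.png

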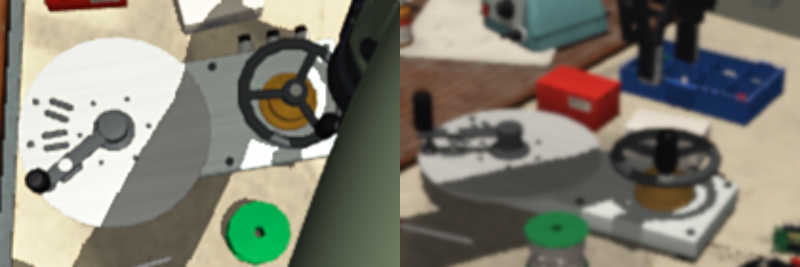

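The lever now lies over the stud (knob at crop-left (37,180)), and the crank is where expected. Next I check the lever angle, grip the crank and close the wheel, with force guards.

```bash
cat >> h.py <<'E'
def ang(s,ref): # unwrapped crank angle in deg from tcp, near ref
    d=np.array(s["tcp_pos"][:2])-VAL; a=np.degrees(np.arctan2(d[1],d[0])); return a+360*round((ref-a)/360), np.hypot(*d)
def tang(s,a): # tangential (ccw) and radial force on tool
    a=np.radians(a); F=s["contact_force"]; return -F[0]*np.sin(a)+F[1]*np.cos(a), F[0]*np.cos(a)+F[1]*np.sin(a)
E
python3 - <<'E'
from h import *
w=cast("top",(254.4,264.5),107)[:2]-PIV; print("lever r,ang",np.hypot(*w),np.degrees(np.arctan2(w[1],w[0])))
bot.movel(on(VAL,47,211.4,92),threshold=15); show("down")
bot.grip(0.0,40); show("grip")
a=211.4; end=190.9-360; log=[]
def step(a,v=120):
    bot.movel(on(VAL,47,a,92),max_speed=v); s=bot.get_state(); m,r=ang(s,a); t,q=tang(s,a)
    log.append((a,m,r,t,q,s["contact_force"][2],s["gripper_force"],s["t"])); return t,q
while a>end+8:
    a=max(a-15,end+8); t,q=step(a)
    if np.hypot(t,q)>30: print("STOP force"); break
else:
    while a>end-8:
        a-=2; t,q=step(a,40)
        if t>12: print("stop felt"); break
for l in log[:-8:2]+log[-8:]: print(*np.round(l,1))
show("end")
E
```

```text
lever r,ang 89.15711803521324 133.1442787515998
down t10.29 [ 535.  -138.9   92.7] F [ 0.3 -0.   0.8] op 0.60 gf 0.0
grip t10.68 [ 536.  -139.1   93.4] F [1.5 0.8 6.5] op 0.24 gf 39.2
stop felt
196.4 196.4 45.6 -1.6 -2.3 7.3 39.8 10.9
166.4 165.8 45.7 -1.8 -0.8 7.4 39.9 11.4
136.4 135.1 46.2 -1.3 0.4 8.9 40.1 11.9
106.4 104.6 46.9 -1.7 0.8 9.2 40.6 12.4
76.4 74.4 47.6 -1.1 2.5 8.5 40.7 12.9
46.4 44.4 48.2 -0.8 3.7 8.1 40.6 13.4
16.4 14.3 48.4 -0.8 3.7 7.1 40.5 13.9
-13.6 -15.5 48.3 -1.6 2.1 8.2 40.5 14.4
-43.6 -45.0 47.8 -2.0 -0.4 9.9 40.7 14.9
-73.6 -74.6 47.2 -1.4 -2.7 11.3 40.8 15.4
-103.6 -104.3 46.5 -1.6 -3.8 12.1 40.9 15.9
-133.6 -133.9 45.9 -1.3 -3.3 9.8 40.7 16.4
-161.1 -161.1 45.7 -2.1 -2.9 9.0 40.7 16.9
-163.1 -162.2 45.7 -1.1 -3.5 9.6 40.7 17.2
-165.1 -164.0 45.7 0.1 -3.7 8.5 40.6 17.4
-167.1 -165.9 45.6 0.8 -3.4 8.8 40.6 17.7
-169.1 -167.9 45.6 1.8 -3.7 8.1 40.6 17.9
-171.1 -169.0 45.6 3.4 -3.6 7.8 40.6 18.2
-173.1 -169.1 45.6 7.4 -3.2 5.7 40.4 18.4
-175.1 -169.1 45.6 10.1 -2.2 3.8 40.2 18.7
-177.1 -169.2 45.6 14.5 -3.0 2.6 40.1 18.9
end t18.93 [ 529.7 -122.9   93.4] F [  3.7 -14.3   2.6] op 0.24 gf 40.1
```

The stop is clear: the measured angle froze at −169.1° (190.9°, as predicted) while the tangential force climbed. I'll hold briefly, then back off 720°.

```bash
python3 - <<'E'
from h import *
bot.dwell(.4); s=bot.get_state(); a0=ang(s,-169)[0]; print("stop",a0)
end=-169.1+720
for i,a in enumerate(np.linspace(-169.1,end,49)[1:]):
    bot.movel(on(VAL,47,a,92),max_speed=120); s=bot.get_state(); t,q=tang(s,a)
    if i%6==5: print(np.round([a,*ang(s,a),t,q,s["contact_force"][2],s["gripper_force"],s["t"]],1))
    if np.hypot(t,q)>30: print("STOP force",a); break
bot.dwell(.5); s=show("end"); print(ang(s,a),"turn",np.radians(ang(s,a)[0]-a0),np.abs(s["joint_velocities"]).max())
im=imaging.capture("top"); cv2.imwrite("pics/top2.png",im); b=imaging.capture("scene")
cv2.imwrite("pics/crop4.png",np.hstack([cv2.resize(im[120:320,200:460],(400,308)),cv2.resize(b[170:340,210:431],(400,308))]))
E
```

```text
stop -169.19488987275747
[-79.1 -77.9  47.1   1.3  -2.4  10.5  40.9  20.9]
[10.9 11.2 48.4  2.3  3.4  7.3 40.6 22.4]
[100.9 101.8  46.9   1.7   1.4  12.4  41.   23.9]
[190.9 193.   45.7   0.8  -3.5   8.7  40.7  25.4]
[280.9 282.   47.1   1.6  -1.9  10.5  41.   26.9]
[370.9 371.3  48.4   1.1   2.9   9.1  40.7  28.4]
[460.9 461.9  46.9   1.    0.9  12.3  41.1  29.9]
[550.9 552.9  45.7   1.2  -4.5   8.2  40.8  31.4]
end t31.88 [ 529.9 -124.1   93.3] F [ 2.6 -0.8  7.7] op 0.23 gf 40.7
(np.float64(552.3296866084477), np.float64(45.64134862873757)) turn 12.592979493654672 0.0008696340672992072
```

View pics/crop4.png

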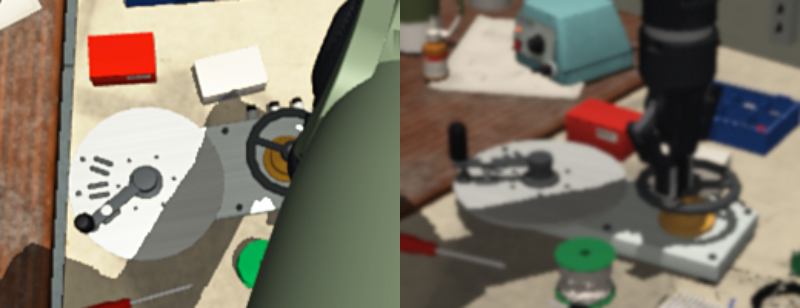

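The lever is still at the stud (knob at left crop (84,223)), and the gripper holds the crank. The wheel measures 12.59 rad open and is standing still, and the bystanders I can see have not moved. I'm handing in.

```bash
python3 -c "
from h import *
print(bot.sign_off())"
```

```text
the job is handed in; nothing more can be done
None
```

The job is handed in (no verdict shown): the lever is in the tall-stud notch, the wheel was closed to its stop and backed off two turns (12.59 rad measured from the arm pose), and the gripper still holds the crank at about 41 N.

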